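# Spread a circlip over an axle stub and hold it at the groove

### The arm

A 7-joint arm with a two-finger parallel gripper is mounted at the origin on the work surface. World frame = base frame: x ahead of the robot, y to its left, z up, the work surface at z = 0. Lengths are in m, angles in rad, forces in N, time in s.
With the tool pointing down it reaches from about 0.4 to 0.875 m from the base axis. Payload 19.3 kg.
Tool frame: the origin (TCP) lies at the very end of the fingers, on their centre line; the grasp point (between the pads) lies 19 mm behind it; z points along the fingers, y is the direction in which the jaws open and shut (so a half turn about z gives the same grasp; the last joint's range is limited). The gripper opens to 85 mm and grips with 20 to 120 N. Pads are 22 mm wide; open, the fingers measure 114 mm over their backs; the gripper's body (76 mm by 85 mm) begins 54 mm behind the grasp point. The pads swing forward as they close: fully open they stand 13 mm farther back than shut.
Start: joints at [1.259, 0.521, -0.036, 1.599, 0.021, 1.021, -0.113], TCP at [0.15, -0.607, 0.198] pointing down, gripper open.
Joint ranges: [-2.91, 2.91], [-0.3, 2.13], [-1.5, 1.42], [0.17, 2.43], [-1.26, 4.41], [0.16, 1.93], [-2.52, 2.52]. Speed limits (rad/s): [1.89, 1.89, 2.39, 2.39, 3.01, 3.01, 3.01].

### API

Orientations are given as [roll, pitch, yaw] about the fixed x, y, z axes, in that order (R = Rz(yaw) Ry(pitch) Rx(roll)).
In Python, from workcell import bot gives the robot as it stands. The module is installed in compiled form; this text tells all that it offers.
- The arm moves only by the shell command python3 -m inch 'ROWS' [FORCE]. ROWS is JSON, a list of rows, each an object of numbers: "dx", "dy", "dz": the shift along the tool's x, y, z in mm; "rx", "ry", "rz": the turn, a rotation vector about the tool's x, y, z in rad; "hand": the closure, from -1 (fully open) to 1 (shut), so that 0 is half open. In form: [{"dx": .., "dy": .., "dz": .., "rx": .., "ry": .., "rz": .., "hand": ..}, ...]. A call has 1 to 10 rows; each row shifts and turns the commanded pose from where the row before left it, along the tool's axes as they then stand; what a row does not reach is not made up. A row lasts 1/10 s, in which the tool goes at most 50 mm and 8.59 degrees, less where a joint would pass 70% of its speed; a pose out of reach is approached as far as the arm can. A call with a gripper value outside its range is refused whole. The fingers move at their own pace and stop on an object; FORCE is the grip in N (left out, the last holds). Time passes only in rows, so rows that do not move let the fingers close. It gives the time, the measured TCP pose, the force and the opening at its end, in the units of the state.
- bot.observe(): the state, without advancing time (a new reading comes with each control period).
- bot.grab_frame(name): name is "scene" or "top" or "wrist"; returns (picture, depth): 400x640x3 uint8, red, green, blue; 400x640 float32, m along the optical axis (not along the pixel's ray), 0 where there is no reading.
- bot.get_calibration(name): a dict with "vertical_fov" (degrees; the focal length in pixels is half the picture's height over the tangent of half this angle, whatever the lens; pixels are square), "cx", "cy" (the principal point, pixels), "origin" and "orientation" of the camera in the world. Camera axes: x right, y down, z forward; pixel columns grow to the right and rows downward; lengths in m; the calibration is good to about 2 mm. A picture is of the moment at which its call begins: read the wrist's pose just before it. get_calibration takes no time and is no camera call; for the wrist camera it gives the pose at the moment of the call.
- bot.job_done(): hands the job in, once; it reports no verdict.
Trained networks look in the newest picture that a camera, given by its name, has taken for a name from the list of things; names that differ only in an ending like _2 or _b are one class to them, and where a whole thing is asked for, a point or a joint stands for the part that bears it (a point fixed in the world has none). Each returns a list of dicts, best first, with "score" (0 to 1); they miss things now and then, are a little off and sometimes report something else, mostly with a low value. They report only what shows in the picture. A call takes as long as a camera call. They do not tell look-alikes from the thing itself.
- bot.trace(camera, target): "region" (400x640 bool, what is visible of it) and "box" ([left, top, right, bottom] in pixels, round what is visible of it).
- bot.tip_of(camera, target): "centre" ([row, column] in pixels: a listed point, or the origin of a listed thing).
The state is a dict: "clock": time; "qpos": joint angles; "qd": joint speeds; "joint_efforts": joint torques, N m; "position": TCP position; "tool_rot": TCP orientation; "force": force on the tool from outside, world axes, zero at the start; "moment": the same for the moment, N m; "grip_width": finger opening in m.
Only numpy, scipy, OpenCV 4.12 (cv2) and the standard library are available. Lean on these libraries where they do the work, as an engineer would, in place of code of your own. Each camera call takes 0.05 s, during which the arm holds its last target.

### The job

On the holder's switch panel press the three keys down fully and let them up again, one at a time: first the long bar key (wake), then the large round key (clamp), then the small round key (lock). Then pick up the circlip pliers by both handles, squeeze them so that the circlip on their tips is fully spread, bring it from above over the upright axle stub and slide it down level until it surrounds the groove, centred on the stub. Finish holding it there: still gripping and squeezing the pliers, the circlip spread at groove height and carried by the gripper rather than resting on or pushing against the stub or hub; leave everything else on the bench where it lies.

Things in the scene. Friction and masses are not known exactly. Their poses are not given: they have to be found in the camera images.
- hub: Fixed holder with an upright steel axle stub. Origin: on the table under the stub's axis; z up. From below, diameters: foot 110 mm to z 16, dark chuck 76 to z 52, aluminium hub 64 with flat face at z 75, stub collar 33 (z 75-79), groove 26 (z 79-89), stub land 33 (z 89-108), cone narrowing to 21 at the top, z 114 mm.
- groove (a point): Point on the stub's axis at mid height of its groove (84 mm above the table; the groove is 10 mm high, its middle 9 mm above the hub's flat face).
- stub_top (a point): Centre of the stub's top face, 114 mm above the table.
- pliers: Circlip pliers flat, 210 mm, 0.25 kg, a circlip captive on the tips. Origin: pivot axis, underside. +x to the circlip, -x to the handles, z up. Two black handles, each 10 wide, 18 mm tall (z 0-18), x -35 to -125 mm, either side of y = 0; squeezing them together along y spreads the circlip. At x -70: 62 mm over their outsides relaxed, 48 squeezed to the stop (then parallel).
- ring_center (a point): Centre of the circlip, x +64 mm from the pivot, 2 mm above the pliers' underside. The circlip is 4 mm thick, flat in the pliers' plane (z 0-4 mm), gap towards the pivot; relaxed 30 mm inside, 40 mm outside (too small for the stub); fully spread about 38 mm inside.
- grip (a point): Midway between the two handles at x -70 mm from the pivot, 9 mm above the underside: where the fingers can close on both handles. Held here the circlip end hangs slightly low, about 0.01 rad (1 to 2 mm at the circlip). The closing pads may lift a yielding arm by 2 to 3 mm.
- jaw_left (a joint): Spread of the pliers and circlip: 0 rad relaxed, 0.1 rad fully spread against the stop (the stop gives: 0.11 at a 25 N grip, up to 0.15 at 110 N). A spring resists: about 2 N on each handle to begin, 8 N when fully squeezed at the grip point.
- plate: Fixed aluminium plate 70 x 180 x 6 mm, the holder's switch panel; origin at the centre of its underside; three black switch blocks (48 x 48 x 28 mm, 56 mm apart) stand in a row along its y axis, in an order that varies.
- top_bar (a point): Centre of the top of the long bar-shaped key, 14 x 36 mm, grey like the others, 48 mm above the table when up; moves down with it.
- key_bar (a joint): Travel of the long bar-shaped key, 14 x 36 mm: 0 up, 0.006 m fully down; it counts as pressed beyond 0.004. Spring: 2 N to start, 5 N fully down; it springs back.
- top_large (a point): Centre of the top of the large round key, 32 mm across, grey like the others, 48 mm above the table when up; moves down with it.
- key_large (a joint): Travel of the large round key, 32 mm across: 0 up, 0.006 m fully down; it counts as pressed beyond 0.004. Spring: 2 N to start, 5 N fully down; it springs back.
- top_small (a point): Centre of the top of the small round key, 16 mm across, grey like the others, 48 mm above the table when up; moves down with it.
- key_small (a joint): Travel of the small round key, 16 mm across: 0 up, 0.006 m fully down; it counts as pressed beyond 0.004. Spring: 2 N to start, 5 N fully down; it springs back.
- grease_tin: Bystander, loose: closed round tin, 64 mm across, 50 mm tall; origin at its underside (centre).
- bearing: Bystander, loose: spare ball-bearing ring, 48 mm outside, 15 mm tall, lying flat; origin at its underside (centre).
- spare_clip: Bystander, loose: smaller dark spare circlip, 32 mm across, 4 mm thick, lying loose on the table; origin at its underside (centre).
- screwdriver: Bystander, loose: screwdriver, 190 mm long, lying down; origin at its underside, z up.
- wrench: Bystander, loose: open-ended wrench, 170 mm long, lying flat; origin at its underside, z up.
- pulley: Bystander, loose: aluminium grooved pulley, 56 mm across, 28 mm tall; origin at its underside (centre).
- parts_bin: Bystander, loose: open white plastic bin 110 x 150 x 45 mm; origin at its underside (centre).
Not all that is in view belongs to the job. Of the things that look like the hub, take the one that is farthest to the robot's left at the start.

How it is judged:
On the way, in this order (a step that is already met when the one before it is completed fails the run):
1. the long bar key is pressed, alone (value of joint key_bar above 0.004 m and value of joint each of key_large, key_small below 0.0015 m), for 0.05 s.
2. then the large round key is pressed, alone (value of joint key_large above 0.004 m and value of joint each of key_bar, key_small below 0.0015 m), for 0.05 s.
3. then the small round key is pressed, alone (value of joint key_small above 0.004 m and value of joint each of key_bar, key_large below 0.0015 m), for 0.05 s.
4. the pliers are held with the circlip spread above the top of the stub (horizontal distance between ring_center and stub_top below 0.008 m and z of ring_center in the frame of hub above 0.112 m and value of joint jaw_left above 0.07 rad and contact force between the fingers and pliers above 4 N), for 0.05 s.
At the end, for the whole second after the job is handed in: Circlip within 5 mm of the stub axis and 3.5 mm of the groove's mid height, level within 0.12 rad, spread over 0.07 rad, pliers gripped with over 4 N and still (under 20 mm/s), pressing on stub and hub with under 4 N; keys up (horizontal distance between ring_center and groove below 0.005 m and z of ring_center in the frame of hub between 0.0805 and 0.0875 m and angle between the z axis of pliers and the z axis of hub, either way round below 0.12 rad and value of joint jaw_left above 0.07 rad and contact force between the fingers and pliers above 4 N and contact force between pliers and hub below 4 N and linear speed of pliers below 0.02 m/s and value of joint each of key_bar, key_large, key_small below 0.0015 m); the arm keeps its last pose, push and grip.
It fails at once if two keys are down at the same time (value of joint each of key_bar, key_large above 0.002 m or value of joint each of key_bar, key_small above 0.002 m or value of joint each of key_large, key_small above 0.002 m).
It fails at once if a bystander is shifted by more than 30 mm (distance of any of grease_tin, bearing, spare_clip, screwdriver, wrench, pulley, parts_bin from where it was at the start of the episode above 0.03 m).
It also fails if it takes over 62 s, if anything falls off the work surface, if the arm or the gripper's body presses on something with over 40 N, if the wrist force passes 120 N, or if a joint passes its speed limit or range.

## Working session

There is one attempt and no reset: what is moved stays moved. The work goes in short steps, Python scripts to look and compute and a shell command to move; the robot and the scene stay as the last step left them, time stands still between calls to the robot, and variables do not carry over. Pictures are saved under pics/ and viewed, and the job is handed in when it is done.

```bash
mkdir -p pics
cat > h.py <<'E'
import numpy as np,cv2
from scipy.spatial.transform import Rotation as R
from workcell import bot
def save(img,n): cv2.imwrite('pics/'+n+'.png',cv2.cvtColor(img,cv2.COLOR_RGB2BGR))
def cal(c):
    k=bot.get_calibration(c); f=200/np.tan(np.radians(k['vertical_fov'])/2)
    return k,f
def ori(o):
    o=np.array(o); 
    return o if o.shape==(3,3) else (R.from_euler('xyz',o).as_matrix() if o.size==3 else R.from_quat(o).as_matrix())
def ray(k,f,u,v): return ori(k['orientation'])@np.array([(u-k['cx'])/f,(v-k['cy'])/f,1.0])
def atz(k,f,u,v,z):
    d=ray(k,f,u,v);o=np.array(k['origin']);return o+d*(z-o[2])/d[2]
def atd(k,f,u,v,d): return np.array(k['origin'])+ray(k,f,u,v)*d
def proj(k,f,p):
    c=ori(k['orientation']).T@(np.array(p)-np.array(k['origin']));return c[0]/c[2]*f+k['cx'],c[1]/c[2]*f+k['cy']
E
python3 - <<'E'
from h import *
print(bot.observe())
for c in('top','scene','wrist'):
    print(c,bot.get_calibration(c)); im,d=bot.grab_frame(c); save(im,c+'0'); np.save(c+'0d.npy',d)
E
```

```text
{'clock': 0.0, 'qpos': array([ 1.25874607,  0.52205279, -0.03631142,  1.5999994 ,  0.02120706,
        1.02111157, -0.11284351]), 'qd': array([-0.00041106,  0.00072589,  0.00238373, -0.00115228, -0.00178871,
       -0.00073807,  0.00078965]), 'joint_efforts': array([ 1.16408024e-03, -9.27090740e+01,  1.98064193e+00, -3.69937956e+01,
        1.80589012e-02,  8.12439364e-03,  1.60241092e-05]), 'position': array([ 0.14954486, -0.60645161,  0.19720486]), 'tool_rot': array([-3.14041085e+00,  9.91414291e-05,  2.41786516e-01]), 'force': array([ 0.51541088, -0.68830255, -0.05499134]), 'moment': array([0.04320176, 0.07991464, 0.00096303]), 'grip_width': 0.08549789737343005}
top {'vertical_fov': 54.92384445213688, 'cx': 325.75632496586564, 'cy': 197.58798780090225, 'origin': array([0.440567  , 0.00259271, 0.91859433]), 'orientation': array([-2.94414762,  0.00666223, -1.58473185])}
scene {'vertical_fov': 55.543730216090886, 'cx': 325.2275601304139, 'cy': 193.88534700158652, 'origin': array([ 0.96710967, -0.44352574,  0.74418213]), 'orientation': array([-2.39671471, -0.01771991,  0.7152129 ])}
wrist {'vertical_fov': 67.39230270100776, 'cx': 322.2181215466482, 'cy': 198.46438429154196, 'origin': array([ 0.21664957, -0.58957058,  0.37119839]), 'orientation': array([ 2.86611629e+00, -1.66077255e-04, -1.32970303e+00])}
```

View pics/top0.png

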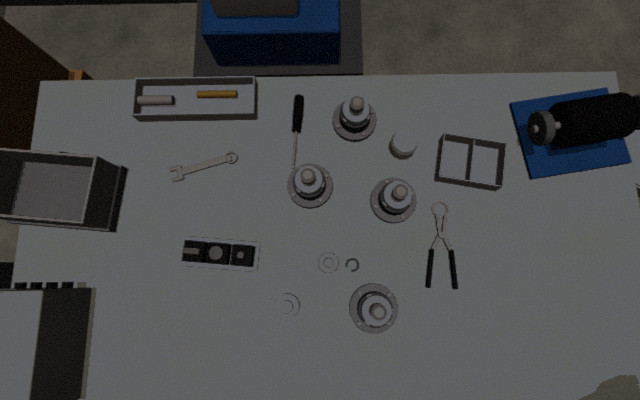

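View pics/scene0.png

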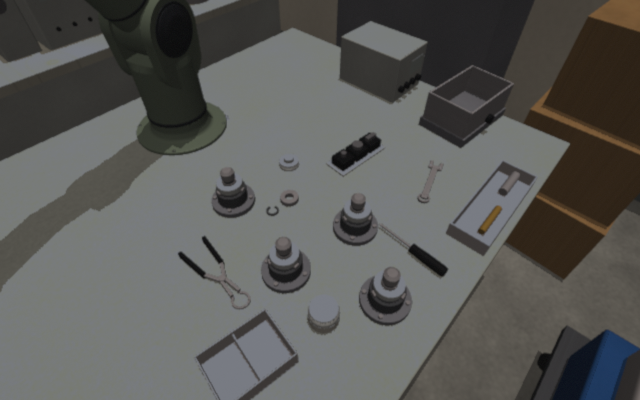

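View pics/wrist0.png

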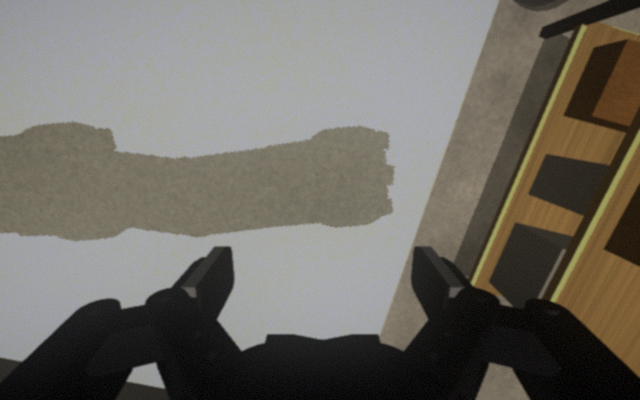

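Run:
```python
from h import *
for c in ('top','scene'):
    im,d=bot.grab_frame(c); k,f=cal(c)
    for t in ('hub','stub_top','ring_center','grip','pliers','top_bar','top_large','top_small','plate','spare_clip','bearing','grease_tin','pulley','screwdriver','wrench','parts_bin'):
        z={'stub_top':.114,'ring_center':.002,'grip':.009,'top_bar':.048,'top_large':.048,'top_small':.048}.get(t,0)
        for r in bot.tip_of(c,t)[:5]:
            if r['score']<.15: continue
            v,u=r['centre']; dd=d[int(round(v)),int(round(u))]
            print(c,t,round(r['score'],2),(round(u),round(v)),'Z',atz(k,f,u,v,z).round(3),'D',atd(k,f,u,v,dd).round(3))
im,d=bot.grab_frame('top')
save(cv2.resize(im[80:320,160:480],None,fx=2.5,fy=2.5,interpolation=cv2.INTER_CUBIC),'topcrop')
```

```text
top hub 0.97 (392, 200) Z [ 0.616 -0.155  0.   ] D [ 0.601 -0.141  0.079]
top hub 0.97 (371, 307) Z [ 0.366 -0.095  0.   ] D [ 0.375 -0.084  0.105]
top hub 0.73 (309, 186) Z [0.654 0.046 0.   ] D [0.637 0.042 0.073]
top hub 0.69 (356, 123) Z [ 0.815 -0.074  0.   ] D [ 0.788 -0.068  0.065]
top stub_top 0.86 (357, 101) Z [ 0.821 -0.067  0.114] D [ 0.821 -0.067  0.114]
top stub_top 0.84 (378, 311) Z [ 0.367 -0.097  0.114] D [ 0.367 -0.097  0.114]
top stub_top 0.83 (310, 181) Z [0.638 0.038 0.114] D [0.64  0.038 0.109]
top stub_top 0.66 (402, 192) Z [ 0.611 -0.158  0.114] D [ 0.612 -0.158  0.113]
top ring_center 0.96 (440, 206) Z [ 0.598 -0.269  0.002] D [ 0.599 -0.269  0.   ]
top ring_center 0.57 (295, 133) Z [0.791 0.081 0.002] D [0.786 0.08  0.014]
top grip 0.84 (439, 264) Z [ 0.461 -0.256  0.009] D [ 0.461 -0.257  0.004]
top pliers 0.61 (439, 236) Z [ 0.526 -0.262  0.   ] D [ 0.525 -0.258  0.016]
top pliers 0.23 (402, 143) Z [ 0.76  -0.187  0.   ] D [ 0.743 -0.177  0.049]
top top_bar 0.58 (243, 256) Z [0.485 0.194 0.048] D [0.485 0.195 0.042]
top top_bar 0.54 (192, 252) Z [0.495 0.30
[... 2014 characters left out ...]
7]
scene plate 0.53 (355, 156) Z [0.492 0.257 0.   ] D [0.507 0.235 0.023]
scene spare_clip 0.47 (274, 212) Z [ 0.471 -0.051 -0.   ] D [ 0.471 -0.051 -0.   ]
scene bearing 0.52 (292, 202) Z [0.48  0.003 0.   ] D [ 0.489 -0.005  0.014]
scene grease_tin 0.78 (325, 321) Z [ 0.758 -0.182  0.   ] D [ 0.772 -0.2    0.05 ]
scene grease_tin 0.36 (372, 133) Z [0.465 0.377 0.   ] D [0.499 0.322 0.05 ]
scene pulley 0.68 (292, 161) Z [0.371 0.115 0.   ] D [0.387 0.1   0.02 ]
scene screwdriver 0.95 (407, 252) Z [0.792 0.073 0.   ] D [0.792 0.071 0.003]
scene wrench 0.54 (430, 182) Z [0.713 0.309 0.   ] D [0.716 0.299 0.01 ]
scene parts_bin 0.94 (245, 360) Z [ 0.696 -0.341  0.   ] D [ 0.696 -0.341  0.002]
```

View pics/topcrop.png

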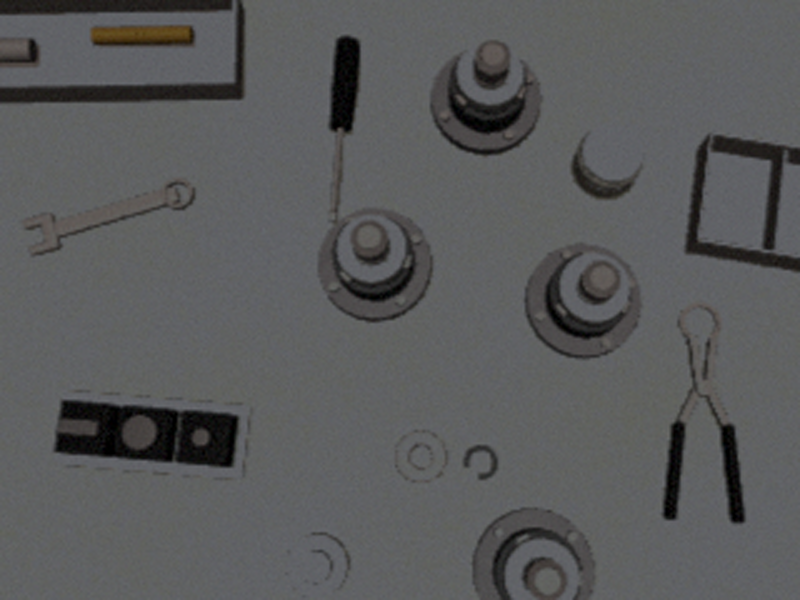

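Four hub look-alikes show in the top picture: (392,200), (371,307), (309,186) and (356,123), at y = -0.155, -0.09, +0.043 and -0.065. The one farthest to the robot's left is (309,186), at about (0.655, 0.043), and the crop confirms it. The switch panel, left to right, has the bar key at (192,252), the large at (216,255) and the small at (242,252). The pliers are at about (440,236).

I'll go over the pliers first and look with the wrist camera.

```bash
python3 -m inch '[{"dx":35,"rz":0.105,"hand":-1},{"dx":35,"rz":0.105,"hand":-1},{"dx":35,"rz":0.105,"hand":-1},{"dx":22,"dy":-40,"hand":-1},{"dx":22,"dy":-40,"hand":-1},{"dx":22,"dy":-40,"hand":-1},{"dx":22,"dy":-40,"hand":-1},{"dx":22,"dy":-40,"hand":-1},{"dx":22,"dy":-40,"hand":-1},{"dx":22,"dy":-40,"hand":-1}]'; python3 -m inch '[{"dx":22,"dy":-40,"hand":-1},{"dx":22,"dy":-40,"hand":-1},{"hand":-1},{"hand":-1}]'
cat > look.py <<'E'
from h import *
import sys
n=sys.argv[1]; ts=sys.argv[2:]
k,f=cal('wrist'); o=bot.observe(); im,d=bot.grab_frame('wrist'); k,f=cal('wrist')
print('t',o['clock'],'tcp',o['position'].round(4),o['tool_rot'].round(4),'F',o['force'].round(1),'w',round(o['grip_width'],4))
save(im,n); np.savez(n+'.npz',im=im,d=d,o=k['origin'],r=k['orientation'])
Z={'stub_top':.114,'ring_center':.002,'grip':.009,'top_bar':.048,'top_large':.048,'top_small':.048}
for t in ts:
    for r in bot.tip_of('wrist',t)[:3]:
        v,u=r['centre']; dd=d[min(399,int(round(v))),min(639,int(round(u)))]
        print(t,round(r['score'],2),(round(u),round(v)),'Z',atz(k,f,u,v,Z.get(t,0)).round(4),'D',atd(k,f,u,v,dd).round(4))
E
python3 look.py w1 ring_center grip pliers
```

```text
t 1.9 tcp [ 0.1496 -0.6068  0.1978] [-3.1416  0.      0.2418] F [-0.4  0.4 -0.2] w 0.0854schema error: expected keys dx, dy, dz, rx, ry, rz, hand
schema error: expected keys dx, dy, dz, rx, ry, rz, hand
```

View pics/w1.png

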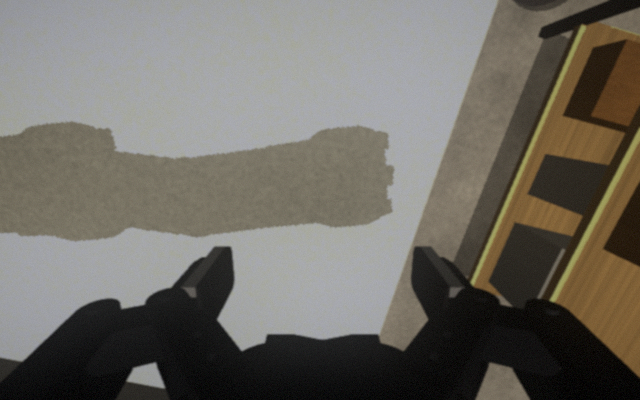

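Nothing has moved, because every row needs all seven keys. I'll resend it with them.

```bash
python3 -m inch '[{"dx":35,"dy":0,"dz":0,"rx":0,"ry":0,"rz":0.105,"hand":-1},{"dx":35,"dy":0,"dz":0,"rx":0,"ry":0,"rz":0.105,"hand":-1},{"dx":35,"dy":0,"dz":0,"rx":0,"ry":0,"rz":0.105,"hand":-1},{"dx":22,"dy":-40,"dz":0,"rx":0,"ry":0,"rz":0,"hand":-1},{"dx":22,"dy":-40,"dz":0,"rx":0,"ry":0,"rz":0,"hand":-1},{"dx":22,"dy":-40,"dz":0,"rx":0,"ry":0,"rz":0,"hand":-1},{"dx":22,"dy":-40,"dz":0,"rx":0,"ry":0,"rz":0,"hand":-1},{"dx":22,"dy":-40,"dz":0,"rx":0,"ry":0,"rz":0,"hand":-1},{"dx":22,"dy":-40,"dz":0,"rx":0,"ry":0,"rz":0,"hand":-1},{"dx":22,"dy":-40,"dz":0,"rx":0,"ry":0,"rz":0,"hand":-1}]'; python3 -m inch '[{"dx":22,"dy":-40,"dz":0,"rx":0,"ry":0,"rz":0,"hand":-1},{"dx":22,"dy":-40,"dz":0,"rx":0,"ry":0,"rz":0,"hand":-1},{"dx":0,"dy":0,"dz":0,"rx":0,"ry":0,"rz":0,"hand":-1}]'
python3 look.py w2 ring_center grip pliers
```

```text
clock: 3.1
position: [0.4281, -0.3229, 0.198]
tool_rot: [3.141, -0.0, -0.073]
force: [1.3, -0.6, -0.8]
grip_width: 0.0852
clock: 3.4
position: [0.4805, -0.2423, 0.1979]
tool_rot: [-3.14, -0.001, -0.065]
force: [-0.2, -1.0, -0.8]
grip_width: 0.0857
t 3.4 tcp [ 0.4805 -0.2423  0.1979] [-3.1395e+00 -1.5000e-03 -6.5500e-02] F [-0.2 -1.  -0.8] w 0.0857
ring_center 0.61 (338, 76) Z [ 0.5885 -0.2707  0.002 ] D [ 0.5889 -0.2709 -0.0018]
pliers 0.75 (337, 131) Z [ 0.5259 -0.2663  0.    ] D [ 0.5267 -0.2657  0.0133]
```

View pics/w2.png

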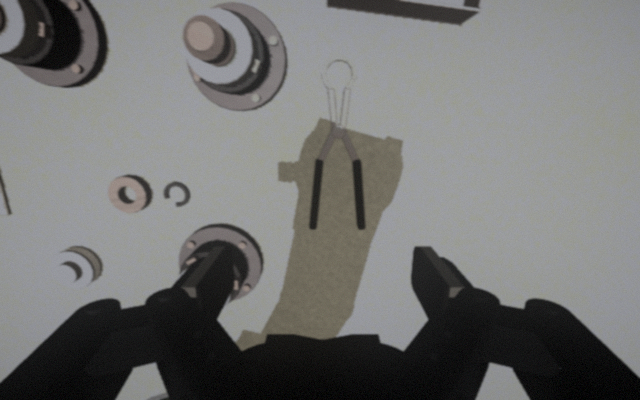

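Run:
```python
from h import *
z=np.load('w2.npz'); k=bot.get_calibration('wrist'); f=200/np.tan(np.radians(k['vertical_fov'])/2)
im=z['im'];d=z['d'];g=im.max(2)
m=np.zeros(g.shape,np.uint8); m[150:240,295:380]=(g[150:240,295:380]<60)
n,l,s,c=cv2.connectedComponentsWithStats(m)
mid=[]
for i in range(1,n):
    if s[i,4]<100: continue
    v,u=np.where(l==i)
    P=np.array([atd(k,f,a,b,d[b,a]) for a,b in zip(u,v)])
    P=P[(P[:,2]>.010)&(P[:,2]<.025)]
    print(s[i],len(P),np.median(P[:,2]))
    q=P[:,:2].mean(0); w=np.linalg.svd(P[:,:2]-q,full_matrices=False)[2][0]; w*=np.sign(w[0])
    t=(P[:,:2]-q)@w; print('c',q.round(4),'yaw',np.arctan2(w[1],w[0]).round(4),'ends',(q+w*t.min()).round(4),(q+w*t.max()).round(4))
k2,f2=k,f
# ring pixels
g2=im[50:100,310:370]; save(cv2.resize(im[40:240,270:400],None,fx=3,fy=3),'w2crop')
```

```text
[310 159  13  70 458] 457 0.015457742568235566
c [ 0.4517 -0.2388] yaw -0.1762 ends [ 0.4067 -0.2308] [ 0.4933 -0.2462]
[353 160  12  69 517] 515 0.015542579850388483
c [ 0.4475 -0.2912] yaw 0.0246 ends [ 0.4022 -0.2923] [ 0.4895 -0.2902]
```

View pics/w2crop.png

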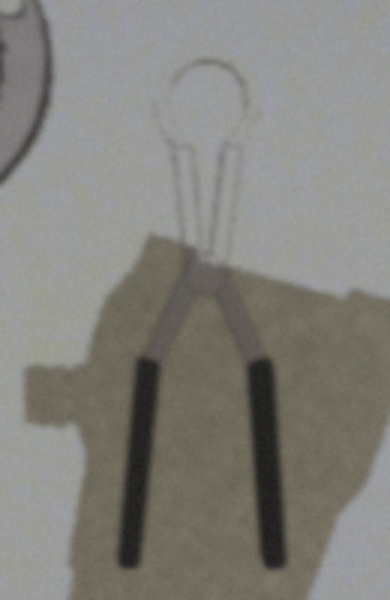

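The pliers are seen clearly: ring (338,76), handle middles about (316,195) and (358,195). Measured yaw is -0.076 and the grip point is about (0.4595, -0.266). Next I'll go to the keys.

```bash
python3 -m inch '[{"dx":-6,"dy":-45,"dz":0,"rx":0,"ry":0,"rz":0,"hand":1},{"dx":-6,"dy":-45,"dz":0,"rx":0,"ry":0,"rz":0,"hand":1},{"dx":-6,"dy":-45,"dz":0,"rx":0,"ry":0,"rz":0,"hand":1},{"dx":-6,"dy":-45,"dz":0,"rx":0,"ry":0,"rz":0,"hand":1},{"dx":-6,"dy":-45,"dz":0,"rx":0,"ry":0,"rz":0,"hand":1},{"dx":-6,"dy":-45,"dz":0,"rx":0,"ry":0,"rz":0,"hand":1},{"dx":-6,"dy":-45,"dz":0,"rx":0,"ry":0,"rz":0,"hand":1},{"dx":-6,"dy":-45,"dz":0,"rx":0,"ry":0,"rz":0,"hand":1},{"dx":-6,"dy":-45,"dz":0,"rx":0,"ry":0,"rz":0,"hand":1},{"dx":-6,"dy":-45,"dz":0,"rx":0,"ry":0,"rz":0,"hand":1}]' 30; python3 -m inch '[{"dx":0,"dy":-45,"dz":0,"rx":0,"ry":0,"rz":0,"hand":1},{"dx":0,"dy":0,"dz":0,"rx":0,"ry":0,"rz":0,"hand":1},{"dx":0,"dy":0,"dz":0,"rx":0,"ry":0,"rz":0,"hand":1}]'
python3 look.py w3 top_bar top_large top_small
```

```text
clock: 4.6
position: [0.4504, 0.2056, 0.198]
tool_rot: [3.141, -0.001, -0.076]
force: [0.9, -1.0, 0.4]
grip_width: -0.0
clock: 4.9
position: [0.4537, 0.2496, 0.1975]
tool_rot: [3.141, 0.0, -0.073]
force: [0.1, -0.3, 0.3]
grip_width: 0.0002
t 4.9 tcp [0.4537 0.2496 0.1975] [ 3.1412e+00  3.0000e-04 -7.3400e-02] F [ 0.1 -0.3  0.3] w 0.0002
top_bar 0.87 (261, 141) Z [0.5001 0.3109 0.048 ] D [0.4999 0.3114 0.0452]
top_large 0.59 (309, 140) Z [0.497  0.2597 0.048 ] D [0.4968 0.2598 0.0459]
top_small 0.5 (363, 146) Z [0.4865 0.2024 0.048 ] D [0.4862 0.2021 0.0454]
```

View pics/w3.png

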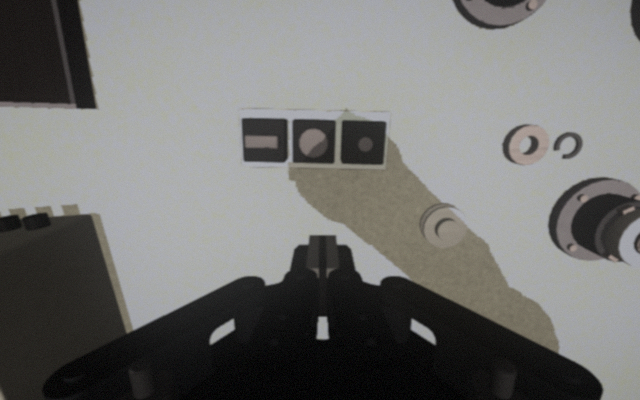

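Run:
```python
from h import *
z=np.load('w3.npz');im=z['im'];d=z['d']; k,f=cal('wrist')
hsv=im.astype(int); g=im.max(2)
for n,(u0,u1) in dict(bar=(243,286),large=(294,334),small=(345,384)).items():
    s=g[124:160,u0:u1]; m=(s>75).astype(np.uint8)
    nn,l,st,c=cv2.connectedComponentsWithStats(m)
    for i in range(1,nn):
        if st[i,4]>60:
            u,v=c[i]+[u0,124]; print(n,st[i],(u.round(1),v.round(1)),atz(k,f,u,v,.048).round(4), d[int(v),int(u)])
o=bot.observe();print(o['position'],o['tool_rot'])
```

```text
bar [  0  11  35  25 446] (np.float64(259.6), np.float64(141.7)) [0.4994 0.3121 0.048 ] 0.32178092
large [  5   4  27  28 553] (np.float64(311.5), np.float64(140.7)) [0.4962 0.2569 0.048 ] 0.3217318
small [14 14 12 12 76] (np.float64(364.7), np.float64(143.1)) [0.4894 0.2005 0.048 ] 0.3211193
[0.4539515  0.24846607 0.19789741] [ 3.14118629e+00 -2.40497467e-04 -7.56393312e-02]
```

```bash
python3 -m inch '[{"dx":20,"dy":-33,"dz":20,"rx":0,"ry":0,"rz":0,"hand":1},{"dx":20.5,"dy":-33,"dz":20,"rx":0,"ry":0,"rz":0,"hand":1},{"dx":0,"dy":0,"dz":40,"rx":0,"ry":0,"rz":0,"hand":1},{"dx":0,"dy":0,"dz":40,"rx":0,"ry":0,"rz":0,"hand":1},{"dx":0,"dy":0,"dz":17,"rx":0,"ry":0,"rz":0,"hand":1},{"dx":0,"dy":0,"dz":0,"rx":0,"ry":0,"rz":0,"hand":1},{"dx":0,"dy":0,"dz":0,"rx":0,"ry":0,"rz":0,"hand":1}]'
python3 look.py w4 top_bar
```

```text
clock: 5.8
position: [0.4993, 0.3125, 0.0616]
tool_rot: [-3.141, -0.0, -0.074]
force: [0.2, 1.1, 0.8]
grip_width: 0.0001
t 5.8 tcp [0.4993 0.3125 0.0616] [-3.1414e+00 -4.0000e-04 -7.4200e-02] F [0.2 1.1 0.8] w 0.0001
top_bar 0.66 (321, 221) Z [0.5003 0.3142 0.048 ] D [0.4997 0.3142 0.0462]
```

View pics/w4.png

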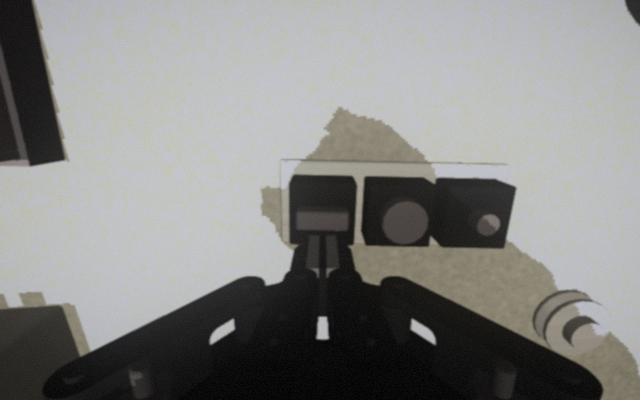

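The bar is at (322,220), straight in front of the shut fingers at (322,245), as it should be with the TCP over its centre. Pressing.

```bash
python3 -m inch '[{"dx":0,"dy":0,"dz":12,"rx":0,"ry":0,"rz":0,"hand":1},{"dx":0,"dy":0,"dz":5,"rx":0,"ry":0,"rz":0,"hand":1},{"dx":0,"dy":0,"dz":4,"rx":0,"ry":0,"rz":0,"hand":1},{"dx":0,"dy":0,"dz":0,"rx":0,"ry":0,"rz":0,"hand":1},{"dx":0,"dy":0,"dz":0,"rx":0,"ry":0,"rz":0,"hand":1}]'
```

```text
clock: 6.4
position: [0.4986, 0.313, 0.0398]
tool_rot: [3.142, 0.0, -0.073]
force: [0.2, 0.5, 0.4]
grip_width: -0.0003
```

```bash
python3 look.py w5 top_bar
```

```text
t 6.4 tcp [0.4986 0.313  0.0398] [ 3.1415e+00  1.0000e-04 -7.3100e-02] F [0.2 0.5 0.4] w -0.0003
top_bar 0.73 (329, 234) Z [0.4988 0.3093 0.048 ] D [0.4977 0.3093 0.0452]
```

View pics/w5.png

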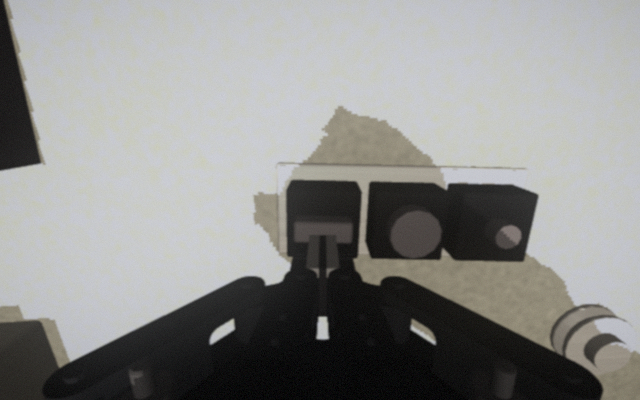

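```bash
python3 - <<'E'
from h import *
k,f=cal('wrist')
for n in('w4','w5'):
    z=np.load(n+'.npz');k={'origin':z['o'],'orientation':z['r'],'cx':k['cx'],'cy':k['cy']};d=z['d']
    for nm,(u0,u1,v0,v1) in dict(bar=(300,345,214,226),bar2=(300,308,225,238),large=(395,420,215,240),small=(484,494,220,228),small2=(503,514,234,242),finger=(312,318,245,262)).items():
        zz=[atd(k,f,u,v,d[v,u])[2] for v in range(v0,v1) for u in range(u0,u1)]
        print(n,nm,np.median(zz).round(4))
E
python3 -m inch '[{"dx":0,"dy":0,"dz":2,"rx":0,"ry":0,"rz":0,"hand":1},{"dx":0,"dy":0,"dz":0,"rx":0,"ry":0,"rz":0,"hand":1},{"dx":0,"dy":0,"dz":0,"rx":0,"ry":0,"rz":0,"hand":1}]'
```

```text
w4 bar 0.0464
w4 bar2 0.0329
w4 large 0.0465
w4 small 0.0465
w4 small2 -0.0011
w4 finger 0.1178
w5 bar 0.0417
w5 bar2 0.0459
w5 large 0.0459
w5 small 0.0342
w5 small2 0.0462
w5 finger 0.0962
clock: 6.8
position: [0.4987, 0.3129, 0.0378]
tool_rot: [3.142, -0.0, -0.073]
force: [-0.2, -0.7, -0.4]
grip_width: -0.0002
```

```bash
python3 look.py w6
python3 - <<'E'
from h import *
z=np.load('w6.npz');k,f=cal('wrist');d=z['d']
o=bot.observe();print('tcp px',proj(k,f,o['position']))
for v in range(205,270,4):
    print(v,[tuple(atd(k,f,u,v,d[v,u]).round(4)) for u in (302,316)])
save(cv2.resize(z['im'][160:300,250:400],None,fx=4,fy=4),'w6c')
E
```

```text
t 6.8 tcp [0.4987 0.3129 0.0378] [ 3.1416 -0.     -0.0733] F [-0.2 -0.7 -0.4] w -0.0002
tcp px (np.float64(323.05251669233735), np.float64(229.36969044233007))
205 [(np.float64(0.5138), np.float64(0.3249), np.float64(0.0325)), (np.float64(0.5131), np.float64(0.3162), np.float64(0.0323))]
209 [(np.float64(0.5112), np.float64(0.3252), np.float64(0.0326)), (np.float64(0.5098), np.float64(0.3165), np.float64(0.0303))]
213 [(np.float64(0.5082), np.float64(0.3255), np.float64(0.0313)), (np.float64(0.5079), np.float64(0.3166), np.float64(0.0325))]
217 [(np.float64(0.5071), np.float64(0.3253), np.float64(0.036)), (np.float64(0.5063), np.float64(0.3167), np.float64(0.0354))]
221 [(np.float64(0.5069), np.float64(0.3249), np.float64(0.0426)), (np.float64(0.5061), np.float64(0.3166), np.float64(0.0421))]
225 [(np.float64(0.5052), np.float64(0.3249), np.float64(0.0449)), (np.float64(0.5047), np.float64(0.3167), np.float64(0.0453))]
229 [(np.float64(0.5031), np.float64(0.3251), np.float64(0.0461)), (np.float64(0.5027), np.float64(0.3168), np.float64(0.0466))]
233 [(np.float64(0.5004), np.float64(0
[... 539 characters left out ...]
), (np.float64(0.51), np.float64(0.3154), np.float64(0.0893))]
253 [(np.float64(0.5066), np.float64(0.3222), np.float64(0.0853)), (np.float64(0.51), np.float64(0.3153), np.float64(0.0934))]
257 [(np.float64(0.5064), np.float64(0.322), np.float64(0.089)), (np.float64(0.5096), np.float64(0.3153), np.float64(0.0964))]
261 [(np.float64(0.5062), np.float64(0.3218), np.float64(0.0924)), (np.float64(0.5099), np.float64(0.3152), np.float64(0.1004))]
265 [(np.float64(0.5066), np.float64(0.3215), np.float64(0.0969)), (np.float64(0.5096), np.float64(0.3152), np.float64(0.1033))]
269 [(np.float64(0.5125), np.float64(0.32), np.float64(0.111)), (np.float64(0.5096), np.float64(0.3151), np.float64(0.1065))]
```

View pics/w6c.png

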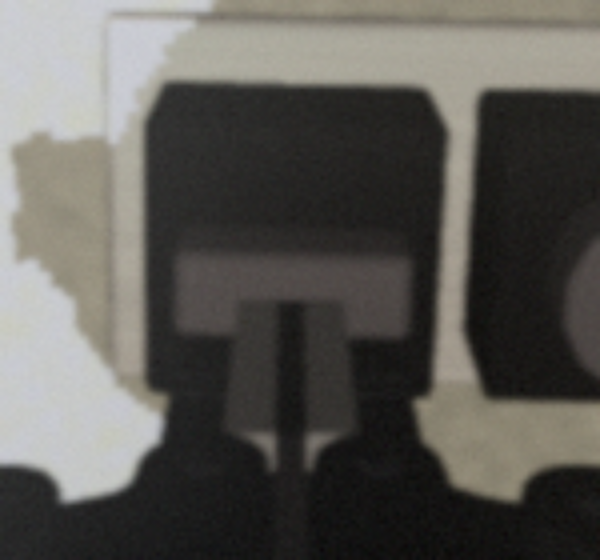

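Run:
```python
from h import *
im,d=bot.grab_frame('scene');k,f=cal('scene');o=bot.observe();p=o['position']
for z in (0,.037): print(proj(k,f,p+[0,0,z]))
c=im[80:200,300:440]; save(cv2.resize(c,None,fx=5,fy=5,interpolation=cv2.INTER_CUBIC),'s2')
print(bot.observe()['qpos'])
```

```text
(np.float64(369.40579657848156), np.float64(137.68251606732682))
(np.float64(370.7374979139929), np.float64(127.53509169111075))
[-0.52651211  0.67844387 -0.19283093  1.808589    0.19412399  0.67292953
 -2.47401952]
```

View pics/s2.png

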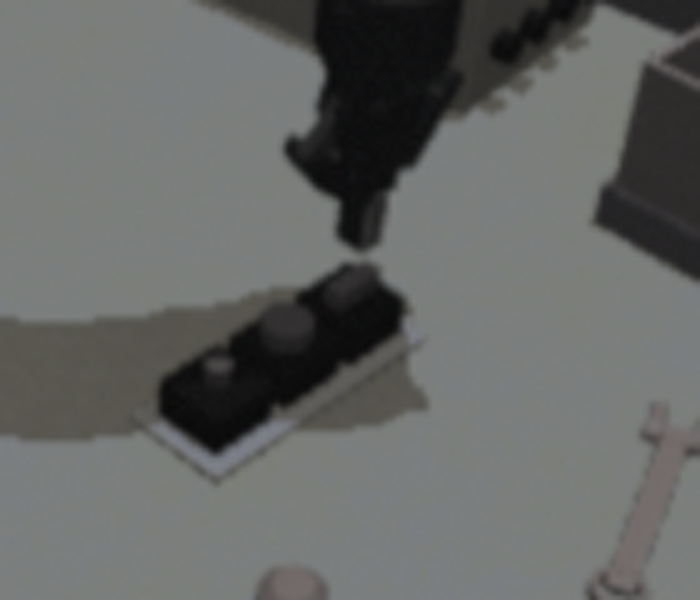

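The scene crop and the wrist depth agree: the finger ends are about 36 mm higher than the reported TCP, hovering over the bar at crop (360,245). I'll allow for that and lower by feel.

```bash
python3 -m inch '[{"dx":0,"dy":0,"dz":12,"rx":0,"ry":0,"rz":0,"hand":1},{"dx":0,"dy":0,"dz":11,"rx":0,"ry":0,"rz":0,"hand":1},{"dx":0,"dy":0,"dz":0,"rx":0,"ry":0,"rz":0,"hand":1}]';python3 -m inch '[{"dx":0,"dy":0,"dz":4,"rx":0,"ry":0,"rz":0,"hand":1},{"dx":0,"dy":0,"dz":0,"rx":0,"ry":0,"rz":0,"hand":1}]';python3 look.py w7
python3 - <<'E'
from h import *
z=np.load('w7.npz');k,f=cal('wrist');d=z['d']
for v in range(225,270,4):
    print(v,[tuple(atd(k,f,u,v,d[v,u]).round(4)) for u in (298,316)])
E
```

```text
clock: 7.2
position: [0.498, 0.3125, 0.0129]
tool_rot: [3.14, 0.002, -0.073]
force: [-0.2, -1.1, 3.1]
grip_width: -0.0002
clock: 7.4
position: [0.4984, 0.3128, 0.0104]
tool_rot: [3.141, 0.0, -0.073]
force: [-1.6, -1.0, 4.7]
grip_width: 0.0005
t 7.4 tcp [0.4984 0.3128 0.0104] [ 3.1412e+00  5.0000e-04 -7.3100e-02] F [-1.6 -1.   4.7] w 0.0005
225 [(np.float64(0.5105), np.float64(0.3256), np.float64(0.0321)), (np.float64(0.5095), np.float64(0.3159), np.float64(0.0315))]
229 [(np.float64(0.5081), np.float64(0.3258), np.float64(0.0318)), (np.float64(0.5072), np.float64(0.3161), np.float64(0.0315))]
233 [(np.float64(0.5073), np.float64(0.3256), np.float64(0.0358)), (np.float64(0.5061), np.float64(0.3161), np.float64(0.0344))]
237 [(np.float64(0.5067), np.float64(0.3254), np.float64(0.0397)), (np.float64(0.51), np.float64(0.3155), np.float64(0.0492))]
241 [(np.float64(0.5054), np.float64(0.3253), np.float64(0.0419)), (np.float64(0.5101), np.float64(0.3154), np.float64(0.0541))]
245 [(np.float64(0.503), np.float64(0.3256), np.float64(0.0415)), (np.float64(0.5096), np.float64(0.3154), np.float64(0.0574))]
249 [(np.float64(0.5069), np.float64(0.3242), np.float64(0.0546)), (np.float64(0.5105), np.float64(0.3152), np.float64(0.0636))]
253 [(np.float64(0.5063), np.float64(0.324), np.float64(0.0578)), (np.float64(0.5674), np.float64(0.3084), np.float64(0.1846))]
257 [(np.float64(0.5066), np.float64(0.3236), np.float64(0.0623)), (np.float64(0.51), np.float64(0.3151), np.float64(0.0703))]
261 [(np.float64(0.5065), np.float64(0.3234), np.float64(0.0661)), (np.float64(0.5099), np.float64(0.3151), np.float64(0.0737))]
265 [(np.float64(0.5064), np.float64(0.3231), np.float64(0.0694)), (np.float64(0.5103), np.float64(0.315), np.float64(0.0778))]
269 [(np.float64(0.5126), np.float64(0.3214), np.float64(0.0843)), (np.float64(0.5093), np.float64(0.315), np.float64(0.0792))]
```

View pics/w7.png

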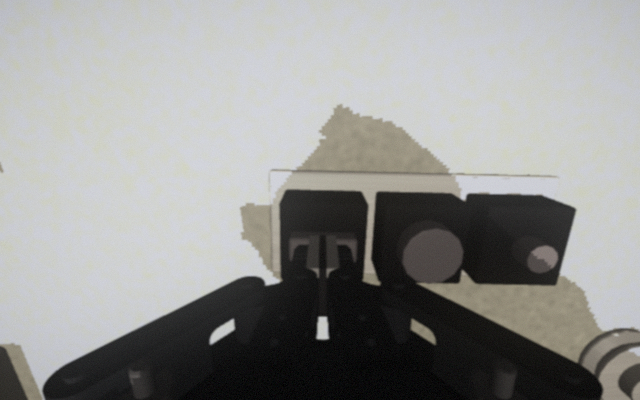

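```bash
python3 -m inch '[{"dx":0,"dy":0,"dz":2.5,"rx":0,"ry":0,"rz":0,"hand":1},{"dx":0,"dy":0,"dz":0,"rx":0,"ry":0,"rz":0,"hand":1},{"dx":0,"dy":0,"dz":0,"rx":0,"ry":0,"rz":0,"hand":1}]'
python3 - <<'E'
from h import *
im,d=bot.grab_frame('wrist');k,f=cal('wrist')
print(np.median([atd(k,f,u,v,d[v,u])[2] for u in range(293,300) for v in range(240,262)]).round(4), np.median([atd(k,f,u,v,d[v,u])[2] for u in range(420,445) for v in range(245,265)]).round(4))
E
```

```text
clock: 7.75
position: [0.4987, 0.3129, 0.0086]
tool_rot: [-3.141, -0.0, -0.073]
force: [-2.6, -1.2, 8.0]
grip_width: -0.0001
0.0528 0.0459
```

```bash
python3 -m inch '[{"dx":0,"dy":0,"dz":-22,"rx":0,"ry":0,"rz":0,"hand":1},{"dx":0.5,"dy":28,"dz":0,"rx":0,"ry":0,"rz":0,"hand":1},{"dx":0.5,"dy":28.5,"dz":0,"rx":0,"ry":0,"rz":0,"hand":1},{"dx":0,"dy":0,"dz":0,"rx":0,"ry":0,"rz":0,"hand":1},{"dx":0,"dy":0,"dz":0,"rx":0,"ry":0,"rz":0,"hand":1}]';python3 look.py w8 top_large
```

```text
clock: 8.3
position: [0.4959, 0.2563, 0.0305]
tool_rot: [-3.141, -0.0, -0.074]
force: [-0.2, 0.9, -0.4]
grip_width: 0.0001
t 8.3 tcp [0.4959 0.2563 0.0305] [-3.1412e+00 -5.0000e-04 -7.4200e-02] F [-0.2  0.9 -0.4] w 0.0001
top_large 0.56 (322, 244) Z [0.4941 0.2577 0.048 ] D [0.507  0.2567 0.0767]
```

View pics/w8.png

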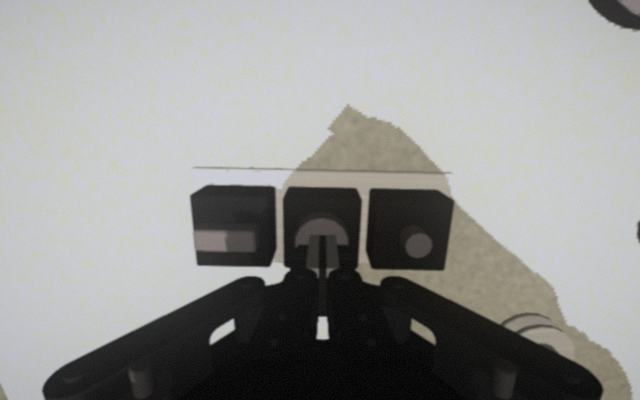

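The bar (225,240) is up again and the fingers are centred on the large key at (322,240). Pressing it.

```bash
python3 -m inch '[{"dx":0,"dy":0,"dz":14,"rx":0,"ry":0,"rz":0,"hand":1},{"dx":0,"dy":0,"dz":6,"rx":0,"ry":0,"rz":0,"hand":1},{"dx":0,"dy":0,"dz":3,"rx":0,"ry":0,"rz":0,"hand":1},{"dx":0,"dy":0,"dz":0,"rx":0,"ry":0,"rz":0,"hand":1},{"dx":0,"dy":0,"dz":0,"rx":0,"ry":0,"rz":0,"hand":1}]'
```

```text
clock: 8.9
position: [0.4958, 0.2574, 0.0082]
tool_rot: [-3.141, -0.001, -0.073]
force: [-6.3, -2.4, 31.9]
grip_width: -0.0003
```

Force 32 N means the key is hard on its stop. Lift, and go to the small key.

```bash
python3 -m inch '[{"dx":0,"dy":0,"dz":-23,"rx":0,"ry":0,"rz":0,"hand":1},{"dx":-1,"dy":28,"dz":0,"rx":0,"ry":0,"rz":0,"hand":1},{"dx":-1.3,"dy":28.3,"dz":0,"rx":0,"ry":0,"rz":0,"hand":1},{"dx":0,"dy":0,"dz":0,"rx":0,"ry":0,"rz":0,"hand":1},{"dx":0,"dy":0,"dz":0,"rx":0,"ry":0,"rz":0,"hand":1}]';python3 look.py w9 top_small
```

```text
clock: 9.4
position: [0.489, 0.2004, 0.0299]
tool_rot: [3.141, 0.001, -0.074]
force: [0.5, 0.6, 0.5]
grip_width: 0.0
t 9.4 tcp [0.489  0.2004 0.0299] [ 3.1414e+00  6.0000e-04 -7.3800e-02] F [0.5 0.6 0.5] w 0.0
top_small 0.55 (315, 245) Z [0.4873 0.2059 0.048 ] D [0.5008 0.2042 0.0777]
```

View pics/w9.png

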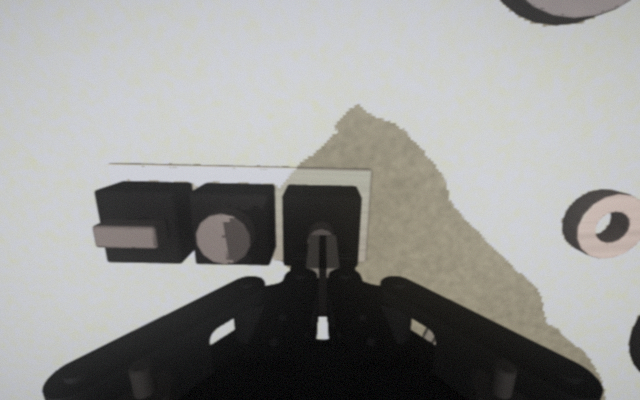

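The small key is under the fingers at (321,240) and the other two are up. Pressing it.

```bash
python3 -m inch '[{"dx":0,"dy":0,"dz":14,"rx":0,"ry":0,"rz":0,"hand":1},{"dx":0,"dy":0,"dz":5,"rx":0,"ry":0,"rz":0,"hand":1},{"dx":0,"dy":0,"dz":2,"rx":0,"ry":0,"rz":0,"hand":1},{"dx":0,"dy":0,"dz":0,"rx":0,"ry":0,"rz":0,"hand":1},{"dx":0,"dy":0,"dz":0,"rx":0,"ry":0,"rz":0,"hand":1}]'
```

```text
clock: 10.0
position: [0.489, 0.2012, 0.0092]
tool_rot: [-3.141, 0.0, -0.073]
force: [-0.2, 3.6, 4.6]
grip_width: 0.0
```

```bash
python3 -m inch '[{"dx":0,"dy":0,"dz":1.5,"rx":0,"ry":0,"rz":0,"hand":1},{"dx":0,"dy":0,"dz":0,"rx":0,"ry":0,"rz":0,"hand":1},{"dx":0,"dy":0,"dz":0,"rx":0,"ry":0,"rz":0,"hand":1}]'; python3 look.py w10
```

```text
clock: 10.3
position: [0.4892, 0.2012, 0.0084]
tool_rot: [-3.141, -0.0, -0.073]
force: [-5.1, 2.6, 18.1]
grip_width: -0.0002
t 10.3 tcp [0.4892 0.2012 0.0084] [-3.1409e+00 -4.0000e-04 -7.2700e-02] F [-5.1  2.6 18.1] w -0.0002
```

View pics/w10.png

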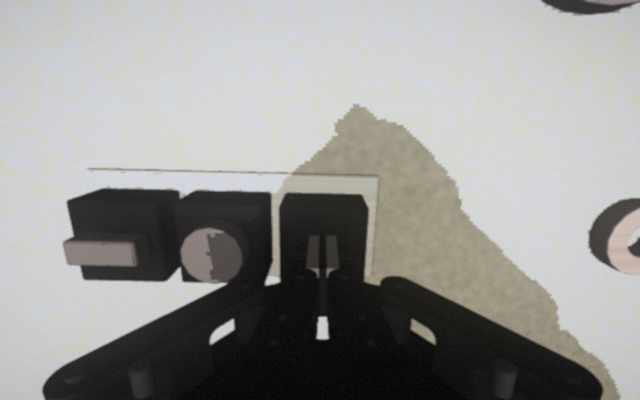

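The small key is fully down (18 N, at its stop) with the other two up. Now lift, open and travel back to the pliers.

```bash
python3 -m inch '[{"dx":0,"dy":0,"dz":-50,"rx":0,"ry":0,"rz":0,"hand":1},{"dx":0,"dy":0,"dz":-50,"rx":0,"ry":0,"rz":0,"hand":-1},{"dx":0,"dy":25,"dz":-40,"rx":0,"ry":0,"rz":0,"hand":-1},{"dx":1,"dy":49,"dz":0,"rx":0,"ry":0,"rz":0,"hand":-1},{"dx":1,"dy":49,"dz":0,"rx":0,"ry":0,"rz":0,"hand":-1},{"dx":1,"dy":49,"dz":0,"rx":0,"ry":0,"rz":0,"hand":-1},{"dx":1,"dy":49,"dz":0,"rx":0,"ry":0,"rz":0,"hand":-1},{"dx":1,"dy":49,"dz":0,"rx":0,"ry":0,"rz":0,"hand":-1},{"dx":1,"dy":49,"dz":0,"rx":0,"ry":0,"rz":0,"hand":-1},{"dx":0,"dy":49,"dz":0,"rx":0,"ry":0,"rz":0,"hand":-1}]' 25;python3 -m inch '[{"dx":0,"dy":49,"dz":0,"rx":0,"ry":0,"rz":0,"hand":-1},{"dx":0,"dy":49,"dz":20,"rx":0,"ry":0,"rz":0,"hand":-1},{"dx":0,"dy":3,"dz":20,"rx":0,"ry":0,"rz":0,"hand":-1},{"dx":0,"dy":0,"dz":20,"rx":0,"ry":0,"rz":0,"hand":-1},{"dx":0,"dy":0,"dz":0,"rx":0,"ry":0,"rz":0,"hand":-1}]'; python3 look.py w11 ring_center pliers
```

```text
clock: 11.35
position: [0.4675, -0.1689, 0.1477]
tool_rot: [3.142, 0.0, -0.073]
force: [2.1, -1.0, 0.4]
grip_width: 0.086
clock: 11.85
position: [0.4593, -0.2645, 0.0867]
tool_rot: [-3.14, 0.004, -0.074]
force: [-0.6, -0.3, 0.6]
grip_width: 0.0853
t 11.85 tcp [ 0.4593 -0.2645  0.0867] [-3.14    0.0041 -0.0737] F [-0.6 -0.3  0.6] w 0.0853
pliers 0.59 (90, 204) Z [ 0.4657 -0.0521  0.    ] D [ 0.4655 -0.0514 -0.0008]
pliers 0.56 (313, 113) Z [ 0.5297 -0.2616  0.    ] D [ 0.5297 -0.262   0.0146]
```

View pics/w11.png

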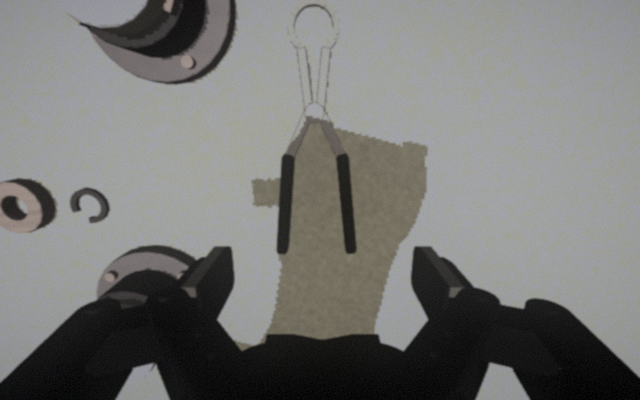

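```bash
cat > hand.py <<'E'
from h import *
import sys
def handles(n,u0,u1,v0,v1,usez=True):
    z=np.load(n+'.npz'); kk=bot.get_calibration('wrist'); f=200/np.tan(np.radians(kk['vertical_fov'])/2)
    k={'origin':z['o'],'orientation':z['r'],'cx':kk['cx'],'cy':kk['cy']}
    im=z['im'];d=z['d'];g=im.max(2)
    m=np.zeros(g.shape,np.uint8); m[v0:v1,u0:u1]=(g[v0:v1,u0:u1]<60)
    nn,l,s,c=cv2.connectedComponentsWithStats(m)
    for i in range(1,nn):
        if s[i,4]<150: continue
        v,u=np.where(l==i)
        P=np.array([atd(k,f,a,b,d[b,a]) for a,b in zip(u,v)]); ok=(P[:,2]>.012)&(P[:,2]<.022)
        zt=np.median(P[ok,2]); P=np.array([atz(k,f,a,b,.018) for a,b in zip(u[ok],v[ok])])
        q=P[:,:2].mean(0); w=np.linalg.svd(P[:,:2]-q,full_matrices=False)[2][0]; w*=np.sign(w[0])
        t=(P[:,:2]-q)@w; print('ztop',zt.round(4),'c',q.round(4),'yaw',np.arctan2(w[1],w[0]).round(4),'ends',(q+w*t.min()).round(4),(q+w*t.max()).round(4))
E
python3 - <<'E'
from hand import *
handles('w11',265,370,140,262)
handles('w2',295,380,150,240)
z=np.load('w11.npz');k,f=cal('wrist');d=z['d']
for v in range(240,300,6):
    print(v,[tuple(atd(k,f,u,v,d[v,u]).round(4)) for u in (420,428,432)],[tuple(atd(k,f,u,v,d[v,u]).round(4)) for u in (212,220,226)])
E
```

```text
ztop 0.0169 c [ 0.458  -0.2323] yaw -0.1673 ends [ 0.4124 -0.2246] [ 0.4989 -0.2392]
ztop 0.0169 c [ 0.4544 -0.2841] yaw 0.0355 ends [ 0.4086 -0.2857] [ 0.4963 -0.2826]
ztop 0.0155 c [ 0.4545 -0.2352] yaw -0.1703 ends [ 0.4102 -0.2276] [ 0.4964 -0.2424]
ztop 0.0155 c [ 0.4507 -0.2873] yaw 0.031 ends [ 0.4058 -0.2887] [ 0.4925 -0.286 ]
240 [(np.float64(0.4081), np.float64(-0.3538), np.float64(-0.0003)), (np.float64(0.4085), np.float64(-0.3607), np.float64(0.0016)), (np.float64(0.4081), np.float64(-0.3646), np.float64(0.0015))] [(np.float64(0.4225), np.float64(-0.1563), np.float64(-0.0008)), (np.float64(0.4225), np.float64(-0.1644), np.float64(0.0005)), (np.float64(0.4219), np.float64(-0.1699), np.float64(0.0))]
246 [(np.float64(0.469), np.float64(-0.3096), np.float64(0.1377)), (np.float64(0.4684), np.float64(-0.3135), np.float64(0.137)), (np.float64(0.4015), np.float64(-0.365), np.float64(0.0007))] [(np.float64(0.4171), np.float64(-0.1559), np.float64(0.0008)), (np.float64(0.4755), np.float64(-0.2184), np.float64(0.1373)), (np.float64(0.4753), np.float64(-0.2211), np.float64(0.1373))]
[... 2358 characters left out ...]
)), (np.float64(0.46), np.float64(-0.3067), np.float64(0.1576)), (np.float64(0.4618), np.float64(-0.3072), np.float64(0.1604))] [(np.float64(0.4681), np.float64(-0.2216), np.float64(0.1604)), (np.float64(0.4636), np.float64(-0.2217), np.float64(0.1534)), (np.float64(0.4592), np.float64(-0.2213), np.float64(0.1463))]
294 [(np.float64(0.4512), np.float64(-0.3065), np.float64(0.1484)), (np.float64(0.4573), np.float64(-0.3067), np.float64(0.1576)), (np.float64(0.4593), np.float64(-0.3072), np.float64(0.1608))] [(np.float64(0.466), np.float64(-0.2216), np.float64(0.1613)), (np.float64(0.4609), np.float64(-0.2213), np.float64(0.1535)), (np.float64(0.4569), np.float64(-0.2213), np.float64(0.1475))]
```

```bash
python3 -m inch '[{"dx":6,"dy":-6,"dz":33,"rx":0,"ry":0,"rz":-0.006,"hand":-1},{"dx":0,"dy":0,"dz":33,"rx":0,"ry":0,"rz":0,"hand":-1},{"dx":0,"dy":0,"dz":0,"rx":0,"ry":0,"rz":0,"hand":-1},{"dx":0,"dy":0,"dz":0,"rx":0,"ry":0,"rz":0,"hand":-1},{"dx":0,"dy":0,"dz":0,"rx":0,"ry":0,"rz":0,"hand":-1}]' 25; python3 look.py w12 ring_center pliers;  python3 - <<'E'
from hand import *
handles('w12',235,410,110,330)
E
```

```text
clock: 12.5
position: [0.4683, -0.26, 0.0248]
tool_rot: [3.141, -0.002, -0.067]
force: [-0.6, -0.1, -0.0]
grip_width: 0.0856
t 12.5 tcp [ 0.4683 -0.26    0.0248] [ 3.1406e+00 -2.1000e-03 -6.7400e-02] F [-0.6 -0.1 -0. ] w 0.0856
pliers 0.57 (322, 128) Z [ 0.5282 -0.2634  0.    ] D [ 0.5289 -0.2634  0.0141]
ztop 0.0153 c [ 0.4585 -0.2323] yaw -0.1682 ends [ 0.4126 -0.2245] [ 0.4989 -0.2392]
ztop 0.0154 c [ 0.4551 -0.2836] yaw 0.0339 ends [ 0.4089 -0.2852] [ 0.4959 -0.2822]
```

View pics/w12.png

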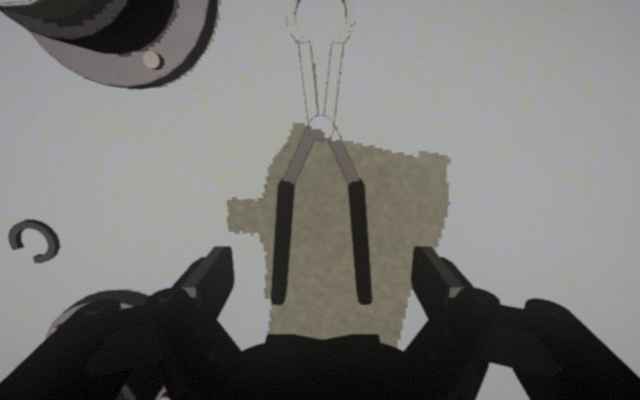

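The handles are centred between the pads: handles at (283,240) and (360,240), pads at about (222,250) and (422,250). Descending.

```bash
python3 -m inch '[{"dx":-3,"dy":-1,"dz":25,"rx":0,"ry":0,"rz":0,"hand":-1},{"dx":0,"dy":0,"dz":20,"rx":0,"ry":0,"rz":0,"hand":-1},{"dx":0,"dy":0,"dz":10,"rx":0,"ry":0,"rz":0,"hand":-1},{"dx":0,"dy":0,"dz":5,"rx":0,"ry":0,"rz":0,"hand":-1},{"dx":0,"dy":0,"dz":0,"rx":0,"ry":0,"rz":0,"hand":-1},{"dx":0,"dy":0,"dz":0,"rx":0,"ry":0,"rz":0,"hand":-1}]' 25; python3 look.py w13
```

```text
clock: 13.25
position: [0.4649, -0.2585, -0.0364]
tool_rot: [3.141, -0.001, -0.067]
force: [0.1, -0.3, 0.2]
grip_width: 0.0856
t 13.25 tcp [ 0.4649 -0.2585 -0.0364] [ 3.1413e+00 -8.0000e-04 -6.7300e-02] F [ 0.1 -0.3  0.2] w 0.0856
```

View pics/w13.png

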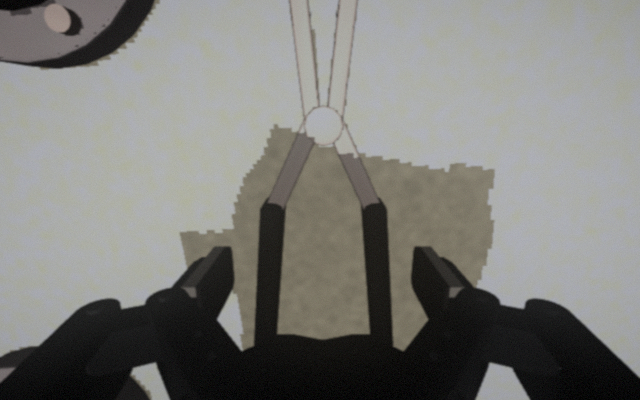

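```bash
python3 -m inch '[{"dx":0,"dy":0,"dz":0,"rx":0,"ry":0,"rz":0,"hand":1},{"dx":0,"dy":0,"dz":0,"rx":0,"ry":0,"rz":0,"hand":1},{"dx":0,"dy":0,"dz":0,"rx":0,"ry":0,"rz":0,"hand":1},{"dx":0,"dy":0,"dz":0,"rx":0,"ry":0,"rz":0,"hand":1},{"dx":0,"dy":0,"dz":0,"rx":0,"ry":0,"rz":0,"hand":1},{"dx":0,"dy":0,"dz":0,"rx":0,"ry":0,"rz":0,"hand":1}]' 30; python3 look.py w14
```

```text
clock: 13.9
position: [0.4653, -0.2586, -0.0359]
tool_rot: [3.141, -0.002, -0.067]
force: [-3.7, 1.9, 21.2]
grip_width: 0.0467
t 13.9 tcp [ 0.4653 -0.2586 -0.0359] [ 3.1409e+00 -1.7000e-03 -6.7300e-02] F [-3.7  1.9 21.2] w 0.0467
```

View pics/w14.png

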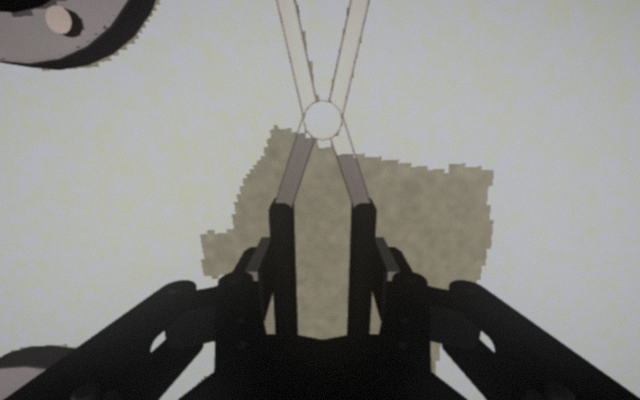

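Opening is 46.7 mm with the handles parallel, so the pliers are squeezed. Lifting.

```bash
python3 -m inch '[{"dx":0,"dy":0,"dz":-5,"rx":0,"ry":0,"rz":0,"hand":1},{"dx":0,"dy":0,"dz":-20,"rx":0,"ry":0,"rz":0,"hand":1},{"dx":0,"dy":0,"dz":-30,"rx":0,"ry":0,"rz":0,"hand":1},{"dx":0,"dy":0,"dz":-40,"rx":0,"ry":0,"rz":0,"hand":1},{"dx":0,"dy":0,"dz":-40,"rx":0,"ry":0,"rz":0,"hand":1},{"dx":0,"dy":0,"dz":-25,"rx":0,"ry":0,"rz":0,"hand":1},{"dx":0,"dy":0,"dz":0,"rx":0,"ry":0,"rz":0,"hand":1},{"dx":0,"dy":0,"dz":0,"rx":0,"ry":0,"rz":0,"hand":1},{"dx":0,"dy":0,"dz":0,"rx":0,"ry":0,"rz":0,"hand":1}]' 30; python3 look.py w15 ring_center
python3 - <<'E'
from h import *
for c in('scene','top'):
    im,d=bot.grab_frame(c); save(im,c+'15'); np.save(c+'15d.npy',d); k,f=cal(c)
    for r in bot.tip_of(c,'ring_center')[:2]:
        v,u=r['centre']; print(c,r['score'],(u,v),atz(k,f,u,v,.155).round(4),atd(k,f,u,v,d[int(v),int(u)]).round(4))
E
```

```text
clock: 14.85
position: [0.4637, -0.2578, 0.1217]
tool_rot: [-3.141, 0.002, -0.067]
force: [-0.9, -0.4, -3.5]
grip_width: 0.0458
t 14.85 tcp [ 0.4637 -0.2578  0.1217] [-3.1408e+00  1.9000e-03 -6.7200e-02] F [-0.9 -0.4 -3.5] w 0.0458
ring_center 0.39 (324, 120) Z [ 0.5265 -0.2634  0.002 ] D [ 0.5302 -0.2626  0.1714]
scene 0.66 (225.4, 259.5) [ 0.5901 -0.2693  0.155 ] [ 0.4915 -0.2237  0.001 ]
top 0.95 (458.8, 194.3) [ 0.5961 -0.2636  0.155 ] [ 6.275e-01 -3.175e-01  3.000e-04]
```

View pics/w15.png

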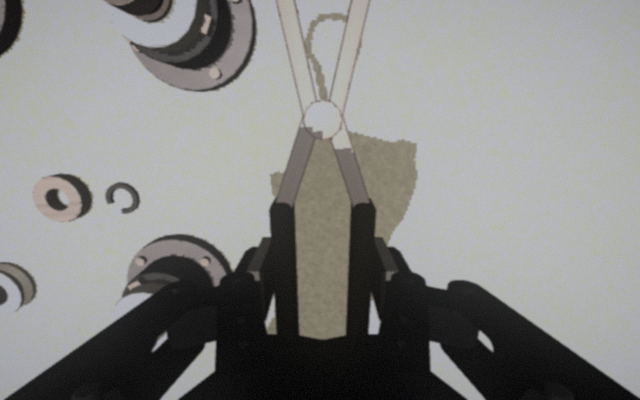

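View pics/scene15.png

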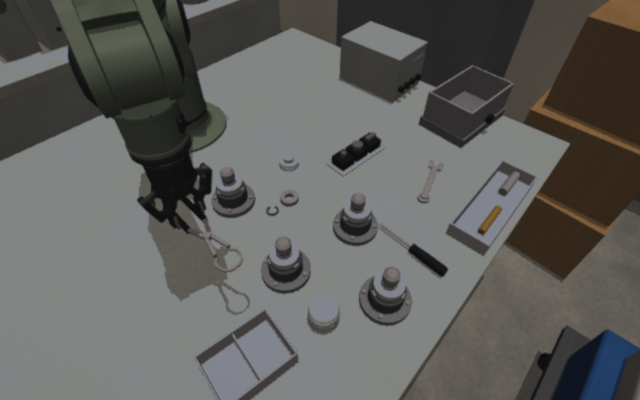

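```bash
cat > ring.py <<'E'
from h import *
from scipy.optimize import least_squares
def cloud(c,d,k,f,box,zr):
    v,u=np.where(d>0); P=np.array(k['origin'])+ (ori(k['orientation'])@np.stack([(u-k['cx'])/f,(v-k['cy'])/f,np.ones(len(u))])).T*d[v,u][:,None]
    m=(P[:,0]>box[0])&(P[:,0]<box[1])&(P[:,1]>box[2])&(P[:,1]<box[3])&(P[:,2]>zr[0])&(P[:,2]<zr[1]); return P[m]
def fitc(P,r0=None):
    g=lambda p:np.hypot(P[:,0]-p[0],P[:,1]-p[1])-(p[2])
    s=least_squares(g,[*P[:,:2].mean(0),.021],loss='soft_l1',f_scale=.002); return s.x,np.sqrt(np.mean(g(s.x)**2))
E
python3 - <<'E'
from ring import *
for c in('top','scene'):
    d=np.load(c+'15d.npy');k,f=cal(c)
    P=cloud(c,d,k,f,(.50,.65,-.34,-.2),(.13,.2)); print(c,len(P))
    R_=P[P[:,0]>.578]; print(len(R_),R_[:,2].mean().round(4) if len(R_) else 0); 
    if len(R_)>8: print(fitc(R_))
    for a in np.arange(.5,.64,.02):
        q=P[(P[:,0]>a)&(P[:,0]<=a+.02)]
        if len(q): print(a.round(2),len(q),q.mean(0).round(4),q[:,1].min().round(4),q[:,1].max().round(4))
E
```

```text
top 560
158 0.1605
(array([ 0.59414062, -0.26621525,  0.02251419]), np.float64(0.00174673058263966))
0.5 112 [ 0.5102 -0.2594  0.1708] -0.2775 -0.2409
0.52 109 [ 0.5298 -0.2607  0.1719] -0.2725 -0.2496
0.54 94 [ 0.5501 -0.2628  0.1704] -0.2776 -0.2497
0.56 95 [ 0.5697 -0.2634  0.1681] -0.2849 -0.2462
0.58 65 [ 0.5899 -0.2673  0.1604] -0.2914 -0.2412
0.6 85 [ 0.6106 -0.2666  0.1605] -0.2889 -0.2428
scene 587
202 0.1598
(array([ 0.59588458, -0.2657286 ,  0.02254431]), np.float64(0.0016699993548500956))
0.5 87 [ 0.51   -0.2623  0.1705] -0.2782 -0.2405
0.52 108 [ 0.5303 -0.2621  0.1709] -0.2725 -0.2484
0.54 85 [ 0.5499 -0.262   0.1702] -0.2767 -0.2494
0.56 118 [ 0.5717 -0.264   0.1672] -0.2826 -0.2462
0.58 77 [ 0.5897 -0.2651  0.1597] -0.2902 -0.2407
0.6 112 [ 0.6123 -0.2675  0.1596] -0.2887 -0.2414
```

The pliers are up, with the circlip spread (mean radius 22.5 mm) and its centre at about (0.595, -0.266, 0.158). Next I'll measure the stub with the same cameras.

Run:
```python
from ring import *
for c in('top','scene'):
  for n in ('15','0'):
    d=np.load(c+n+'d.npy');k,f=cal(c)
    P=cloud(c,d,k,f,(.61,.70,0,.09),(.095,.13)); T=P[P[:,2]>.111]
    print(c,n,len(P),len(T),T.mean(0).round(4) if len(T) else '', 'bbox',T.min(0).round(4),T.max(0).round(4))
    F=cloud(c,d,k,f,(.60,.72,-.02,.11),(.068,.078)); (cc,r),rad=cv2.minEnclosingCircle((F[:,:2]*1000).astype(np.float32)),0
    print('face',len(F),F[:,2].mean().round(4),np.array(cc).round(1),round(r,1))
    B=cloud(c,d,k,f,(.58,.73,-.03,.12),(.008,.022)); (cc,r)=cv2.minEnclosingCircle((B[:,:2]*1000).astype(np.float32)); print('foot',len(B),np.array(cc).round(1),round(r,1))
```

```text
top 15 196 115 [0.6532 0.0454 0.1136] bbox [0.6406 0.0326 0.111 ] [0.6661 0.0586 0.1172]
face 385 0.0749 [653.2  45.3] 31.9
foot 733 [667.   52.8] 69.8
top 0 195 125 [0.6535 0.0451 0.1134] bbox [0.6409 0.0305 0.111 ] [0.6682 0.0586 0.1169]
face 378 0.075 [653.4  45.5] 31.7
foot 727 [666.7  52.5] 69.7
scene 15 181 94 [0.6564 0.0449 0.1138] bbox [0.6423 0.0312 0.111 ] [0.6702 0.0592 0.1172]
face 294 0.0752 [656.2  46.5] 32.4
foot 606 [669.1  53.3] 69.7
scene 0 184 89 [0.6567 0.045  0.1142] bbox [0.6421 0.033  0.1112] [0.6684 0.0608 0.1184]
face 302 0.0752 [655.2  46.1] 32.3
foot 599 [668.6  51.9] 68.7
```

```bash
python3 -m inch '[{"dx":2,"dy":-15,"dz":0,"rx":0,"ry":0,"rz":0,"hand":1},{"dx":4,"dy":-33,"dz":0,"rx":0,"ry":0,"rz":0,"hand":1},{"dx":4,"dy":-34,"dz":0,"rx":0,"ry":0,"rz":0,"hand":1},{"dx":4.6,"dy":-36,"dz":0,"rx":0,"ry":0,"rz":0,"hand":1},{"dx":4,"dy":-36,"dz":0,"rx":0,"ry":0,"rz":0,"hand":1},{"dx":4,"dy":-36,"dz":0,"rx":0,"ry":0,"rz":0,"hand":1},{"dx":4,"dy":-36,"dz":0,"rx":0,"ry":0,"rz":0,"hand":1},{"dx":4,"dy":-36,"dz":0,"rx":0,"ry":0,"rz":0,"hand":1},{"dx":4,"dy":-33,"dz":0,"rx":0,"ry":0,"rz":0,"hand":1},{"dx":4,"dy":-19.8,"dz":0,"rx":0,"ry":0,"rz":0,"hand":1}]' 30;python3 -m inch '[{"dx":0,"dy":0,"dz":0,"rx":0,"ry":0,"rz":0,"hand":1},{"dx":0,"dy":0,"dz":0,"rx":0,"ry":0,"rz":0,"hand":1},{"dx":0,"dy":0,"dz":0,"rx":0,"ry":0,"rz":0,"hand":1}]'
cat > meas.py <<'E'
from ring import *
import sys
n=sys.argv[1]; zr=(float(sys.argv[2]),float(sys.argv[3]))
o=bot.observe();print(o['clock'],o['position'].round(4),o['tool_rot'].round(4),o['force'].round(1),round(o['grip_width'],4))
for c in('top','scene'):
    im,d=bot.grab_frame(c); k,f=cal(c); save(cv2.resize(im[100:300,200:420],None,fx=3,fy=3),c+n); np.save(c+n+'d.npy',d)
    P=cloud(c,d,k,f,(.60,.72,-.02,.11),zr); q=P[P[:,0]>.638]
    h=np.hypot(q[:,0]-.655,q[:,1]-.0455); q=q[(h>.0175)&(h<.032)]
    if len(q)>8: print(c,len(q),'ring z top',np.median(q[:,2]).round(4),fitc(q))
    T=cloud(c,d,k,f,(.63,.68,.02,.07),(.111,.118)); 
    if len(T): print('stub',len(T),T.mean(0).round(4))
E
python3 meas.py 16 .145 .166
```

```text
clock: 16.15
position: [0.524, 0.0571, 0.1229]
tool_rot: [-3.141, 0.0, -0.064]
force: [0.4, -0.8, -2.6]
grip_width: 0.0454
clock: 16.45
position: [0.5238, 0.0526, 0.1228]
tool_rot: [3.141, 0.0, -0.068]
force: [-0.6, -0.4, -3.0]
grip_width: 0.0451
16.45 [0.5238 0.0526 0.1228] [ 3.1412e+00  4.0000e-04 -6.8000e-02] [-0.6 -0.4 -3. ] 0.0451
scene 126 ring z top 0.1621 (array([0.65549815, 0.04410076, 0.02277481]), np.float64(0.0017732431314666057))
stub 93 [0.6561 0.0445 0.1141]
```

```bash
python3 look.py w16
```

```text
t 16.55 tcp [0.524  0.0525 0.1229] [ 3.1413e+00  1.0000e-04 -6.8500e-02] F [-0.1 -0.4 -1.9] w 0.0456
```

View pics/top16.png

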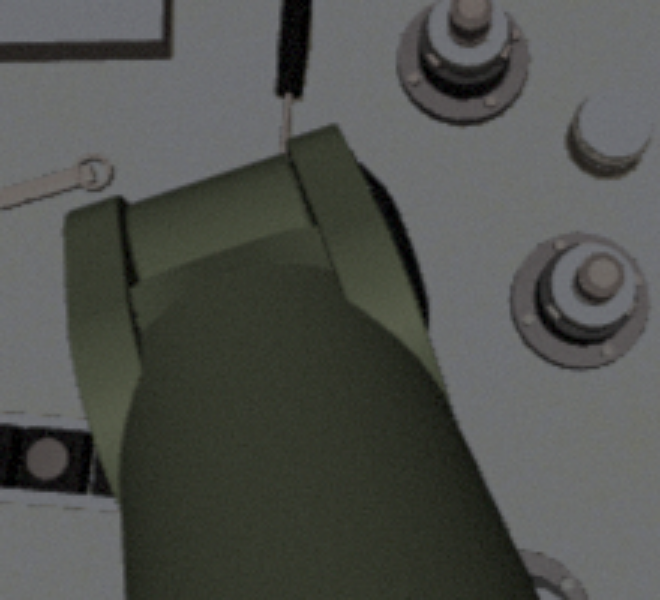

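View pics/scene16.png

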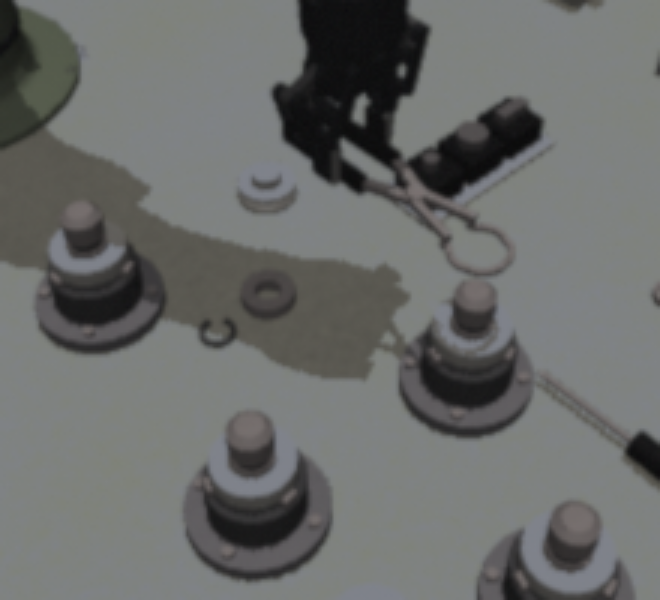

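The top view is blocked by the arm. The scene view shows the ring at crop (480,248), above the left-hand stub at (474,290). It measures 0.7 mm off the axis, with the ring centre at z 0.160. Lowering to just above the stub top.

```bash
python3 -m inch '[{"dx":0.5,"dy":-0.3,"dz":15,"rx":0,"ry":0,"rz":0,"hand":1},{"dx":0,"dy":0,"dz":15,"rx":0,"ry":0,"rz":0,"hand":1},{"dx":0,"dy":0,"dz":8,"rx":0,"ry":0,"rz":0,"hand":1},{"dx":0,"dy":0,"dz":0,"rx":0,"ry":0,"rz":0,"hand":1},{"dx":0,"dy":0,"dz":0,"rx":0,"ry":0,"rz":0,"hand":1},{"dx":0,"dy":0,"dz":0,"rx":0,"ry":0,"rz":0,"hand":1}]' 30; python3 meas.py 17 .1185 .129
python3 - <<'E'
from h import *
im,d=bot.grab_frame('scene'); save(cv2.resize(im[150:250,300:420],None,fx=6,fy=6,interpolation=cv2.INTER_CUBIC),'s17')
E
```

```text
clock: 17.2
position: [0.5251, 0.0535, 0.0855]
tool_rot: [-3.141, -0.001, -0.067]
force: [0.5, -0.4, -1.9]
grip_width: 0.0454
17.2 [0.5251 0.0535 0.0855] [-3.1414e+00 -8.0000e-04 -6.7400e-02] [ 0.5 -0.4 -1.9] 0.0454
scene 127 ring z top 0.1249 (array([0.65666741, 0.04499466, 0.02260228]), np.float64(0.0018808822796911762))
stub 76 [0.6552 0.0468 0.1143]
```

View pics/s17.png

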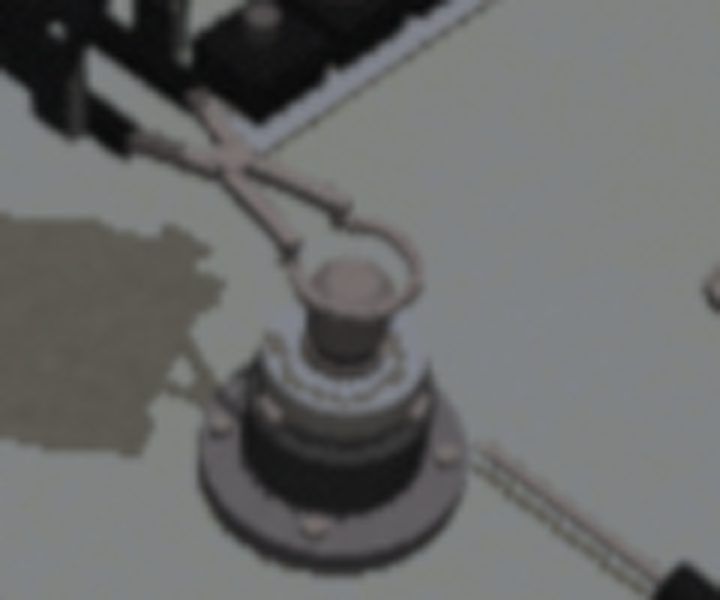

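Ring and stub are concentric: ring centre (0.6567, 0.0450), stub (0.6562, 0.0448). Sliding down while watching the force.

```bash
python3 -m inch '[{"dx":0,"dy":0,"dz":7,"rx":0,"ry":0,"rz":0,"hand":1},{"dx":0,"dy":0,"dz":6,"rx":0,"ry":0,"rz":0,"hand":1},{"dx":0,"dy":0,"dz":0,"rx":0,"ry":0,"rz":0,"hand":1},{"dx":0,"dy":0,"dz":0,"rx":0,"ry":0,"rz":0,"hand":1}]' 30
python3 - <<'E'
from h import *
im,d=bot.grab_frame('scene'); save(cv2.resize(im[150:250,300:420],None,fx=6,fy=6,interpolation=cv2.INTER_CUBIC),'s18')
E
python3 meas.py 18b .106 .118
```

```text
clock: 17.75
position: [0.5245, 0.0536, 0.0716]
tool_rot: [3.141, 0.001, -0.067]
force: [0.6, 0.1, -2.4]
grip_width: 0.0456
17.8 [0.5246 0.0536 0.0718] [ 3.1416e+00  3.0000e-04 -6.7100e-02] [ 0.6 -0.5 -2.6] 0.0458
scene 126 ring z top 0.1108 (array([0.6564489 , 0.04522727, 0.0224203 ]), np.float64(0.0018886635870242084))
stub 161 [0.6556 0.0451 0.1137]
```

View pics/s18.png

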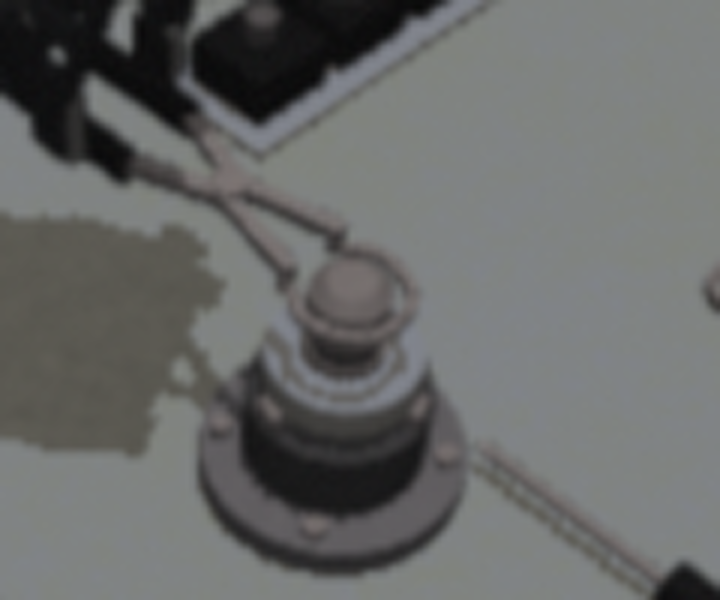

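The ring surrounds the stub's top with no contact (force is only the pliers' weight). Continuing down.

```bash
python3 -m inch '[{"dx":0,"dy":0,"dz":6,"rx":0,"ry":0,"rz":0,"hand":1},{"dx":0,"dy":0,"dz":6,"rx":0,"ry":0,"rz":0,"hand":1},{"dx":0,"dy":0,"dz":0,"rx":0,"ry":0,"rz":0,"hand":1},{"dx":0,"dy":0,"dz":0,"rx":0,"ry":0,"rz":0,"hand":1}]' 30; python3 -m inch '[{"dx":0,"dy":0,"dz":6,"rx":0,"ry":0,"rz":0,"hand":1},{"dx":0,"dy":0,"dz":6.5,"rx":0,"ry":0,"rz":0,"hand":1},{"dx":0,"dy":0,"dz":0,"rx":0,"ry":0,"rz":0,"hand":1},{"dx":0,"dy":0,"dz":0,"rx":0,"ry":0,"rz":0,"hand":1},{"dx":0,"dy":0,"dz":0,"rx":0,"ry":0,"rz":0,"hand":1}]';python3 meas.py 19 .080 .094;python3 - <<'E'
from h import *
im,d=bot.grab_frame('scene'); save(cv2.resize(im[150:250,300:420],None,fx=6,fy=6,interpolation=cv2.INTER_CUBIC),'s19')
E
```

```text
clock: 18.3
position: [0.5245, 0.0535, 0.0596]
tool_rot: [3.141, 0.001, -0.067]
force: [0.8, -0.1, -2.8]
grip_width: 0.0456
clock: 18.8
position: [0.5248, 0.0536, 0.0475]
tool_rot: [-3.142, -0.0, -0.067]
force: [-0.3, 0.4, -3.3]
grip_width: 0.0455
18.8 [0.5248 0.0536 0.0475] [-3.1415e+00 -2.0000e-04 -6.7200e-02] [-0.3  0.4 -3.3] 0.0455
scene 88 ring z top 0.0867 (array([0.65652241, 0.04545028, 0.02267695]), np.float64(0.002017690274711695))
stub 95 [0.6565 0.045  0.1139]
```

View pics/s19.png

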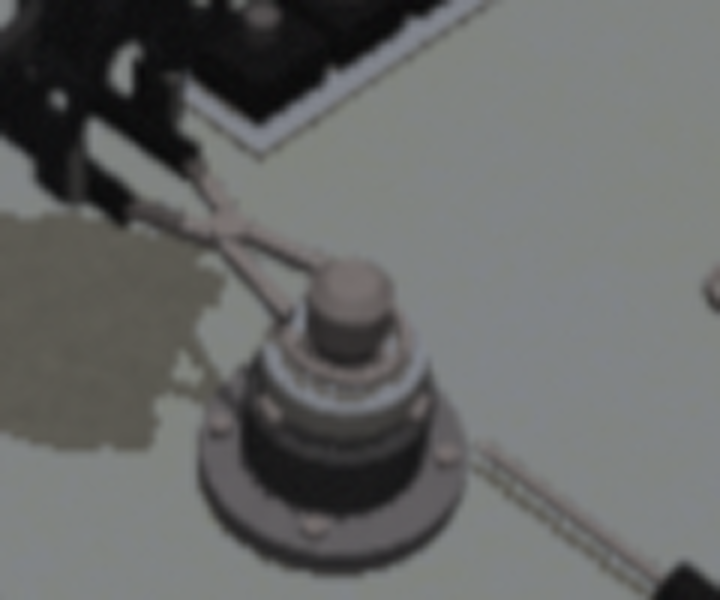

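Ring centre is at z ≈ 0.0847 against 0.084 wanted, within 1 mm of the axis, with a free force reading. Handing in.

```bash
python3 -m inch '[{"dx":0,"dy":0,"dz":0.5,"rx":0,"ry":0,"rz":0,"hand":1},{"dx":0,"dy":0,"dz":0,"rx":0,"ry":0,"rz":0,"hand":1},{"dx":0,"dy":0,"dz":0,"rx":0,"ry":0,"rz":0,"hand":1},{"dx":0,"dy":0,"dz":0,"rx":0,"ry":0,"rz":0,"hand":1},{"dx":0,"dy":0,"dz":0,"rx":0,"ry":0,"rz":0,"hand":1}]'; python3 -c "
from workcell import bot
o=bot.observe();print(o['qd'].round(3),o['force'].round(1),o['grip_width']); print(bot.job_done())"
```

```text
clock: 19.45
position: [0.5247, 0.0535, 0.0469]
tool_rot: [3.142, 0.0, -0.067]
force: [0.1, 0.8, -3.2]
grip_width: 0.0452
[-0.001 -0.001 -0.     0.    -0.001 -0.     0.001] [ 0.1  0.8 -3.2] 0.04520669578156348
the job is handed in; nothing more can be done
None
```

I pressed the bar, large and small keys in that order, one at a time. Each went to its stop at 8, 32 and 18 N. I then gripped the pliers at 30 N, carried them over the leftmost hub and lowered the circlip level around the groove. The job was handed in at 19.45 s; no verdict is reported.

**Last checks:**
- **Position:** the ring centre measured within 1 mm of the stub axis in the scene view. Its height was about 84.7 mm before a last 0.5 mm step down, against 84 mm wanted.
- **Grip and contact:** the opening was 45 mm, so the pliers were fully squeezed. The arm was still, and the force was about -3 N, roughly the pliers' own weight, so there was no sign of pressing on the stub or hub.

**What disagreed or was not checked:**
- **Finger height:** the finger ends sat about 35 mm higher than the reported TCP when shut, and about 50 mm when open. My first try at the bar key therefore stopped short without touching it. I corrected from the depth picture and by feel.
- **Top view:** at the end the arm blocked the top camera, so the final centring rests on the scene camera alone. Before the move, the two cameras agreed to about 1 mm on the shift from circlip to stub.
- **Keys and bystanders:** the bar and large keys were seen up again in later pictures. I did not take one specifically of the small key. I saw no bystander move, but I did not measure them again at the end.

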